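Slide the blue-handled saucepan onto the keep-warm ring

ROBOT

A 6-joint arm with a two-finger parallel gripper is mounted at the origin on the work surface. World frame = base frame: x ahead of the robot, y to its left, z up, the work surface at z = 0. Lengths are in m, angles in rad, forces in N, time in s.
With the tool pointing down it reaches from about 0.275 to 0.875 m from the base axis. Payload 12.5 kg.
Tool frame: the origin (TCP) lies at the very end of the fingers, on their centre line; the grasp point (between the pads) lies 19 mm behind it; z points along the fingers, y is the line along which they close (so a half turn about z gives the same grasp; the last joint's range is limited). The gripper opens to 85 mm and grips with 20 to 120 N. Pads are 22 mm wide; open, the fingers measure 114 mm over their backs; the gripper's body (76 mm by 85 mm) begins 54 mm behind the grasp point. The pads swing forward as they close: fully open they stand 13 mm farther back than shut.
Start: joints at [-1.194, 0.351, 1.652, -0, 1.139, -0.085], TCP at [0.245, -0.492, 0.231] pointing down, gripper open.
Joint ranges: [-2.75, 2.75], [-0.79, 2.1], [0.01, 2.65], [-1.57, 4.71], [0.07, 3.14], [-2.87, 2.87]. Speed limits (rad/s): [2.22, 2.22, 2.79, 3.14, 3.14, 3.14].

INTERFACE

Orientations are given as a 3x3 rotation matrix whose columns are the frame's x, y, z axes.
In Python, from bench import manip gives the robot as it stands. Calls block until the motion is done:
- manip.move_ptp(position, orientation): joint-space move of the TCP to a pose.
- manip.move_l(position, attitude=None, max_speed=0.15): straight line of the TCP; attitude=None keeps the orientation; max_speed is the mean speed in m/s.
- manip.move_j(angles): joint-space move.
- manip.set_gripper(opening, effort=None): opening from 0.0 (shut) to 1.0 (fully open); effort is the grip in N (None keeps the last); returns when the fingers have stopped.
- manip.dwell(seconds).
- manip.inverse_kinematics(position, orientation): joint angles nearest the present ones, or None.
- manip.grab_frame(name): name is "scene" or "top" or "wrist"; returns (picture, depth): 400x640x3 uint8, red, green, blue; 400x640 float32, m along the optical axis (not along the pixel's ray), 0 where there is no reading.
- manip.get_calibration(name): a dict with "camera_matrix" (3x3 intrinsics, pixels), "R" (3x3) and "t" (3): a world point X has camera coordinates R X + t. Camera axes: x right, y down, z forward; pixel columns grow to the right and rows downward; lengths in m; the calibration is good to about 2 mm. A picture is of the moment at which its call begins: read the wrist's pose just before it. get_calibration takes no time and is no camera call; for the wrist camera it gives the pose at the moment of the call.
A pose or a line that the arm cannot do raises manip.Unreachable and nothing moves.
- manip.sign_off(): hands the job in; it is judged then, once.
Trained networks look in the newest picture that a camera, given by its name, has taken for a name from the list of things; names that differ only in an ending like _2 or _b are one class to them, and where a whole thing is asked for, a point or a joint stands for the part that bears it (a point fixed in the world has none). Each returns a list of dicts, best first, with "confidence" (0 to 1); they miss things now and then, are a little off and sometimes report something else, mostly with a low value. They report only what shows in the picture. A call takes as long as a camera call.
- manip.look_for(camera, name): "at" ([x, y, z] in m, in world coordinates, good to about 4 mm: the middle of the surface that is visible of it).
Readings, each from a call of its own:
- manip.current_time(): time.
- manip.current_qpos(): joint angles.
- manip.current_joint_vel(): joint speeds.
- manip.current_joint_torque(): joint torques, N m.
- manip.current_ee_pos(): TCP position.
- manip.current_tcp_rot(): TCP orientation.
- manip.current_force(): force on the tool from outside, world axes, zero at the start.
- manip.current_ft_torque(): the same for the moment, N m.
- manip.current_grip_width(): opening from 0.0 (shut) to 1.0 (fully open).
- manip.current_grip_force(): force on a finger pad.
Only numpy, scipy, OpenCV 4.12 (cv2) and the standard library are available. Lean on these libraries where they do the work, as an engineer would, in place of code of your own. Each camera call takes 0.05 s, during which the arm holds its last target. There are 200 camera calls.

TASK

On the black induction hob, slide the saucepan with the blue handle sideways onto the orange ring in the middle and leave it standing centred there, let go. Keep its base flat on the glass all the way (do not lift or tip it), and leave the green-handled saucepan where it is.

Things in the scene. Friction and masses are not known exactly. Their poses are not given: they have to be found in the camera images.
- blue_pan: The saucepan to slide: open round steel pan, 140 mm outside diameter, 85 mm high, wall 4 mm, 0.4 to 0.85 kg, with a level handle with a blue sleeve. It starts on one of the two white rings of the hob. Origin: centre of its underside; z up; the handle points along its -x (roughly towards the robot). The pan simply slides on the smooth glass, friction a few newtons.
- blue_pan_grip (a point): Middle of the blue handle sleeve, 130 mm from the pan's axis along the pan's -x and 72 mm above its underside (axes as the pan's). The sleeve is a bar 90 mm long along the pan's x, 20 mm wide and 16 mm thick; it reaches from 92 to 182 mm from the pan's axis, with free air beneath.
- orange_ring (a point): Centre of the orange ring (172 mm outside diameter, band 10 mm wide) on the top face of the hob's glass; fixed, always empty at the start. The hob is a flat black slab 340 x 620 mm, 12 mm thick, lying on the table; its three rings stand in a row along this point's y, 200 mm apart: orange in the middle, a white one on either side. x points to the hob's back, z up.
- green_pan: The saucepan to leave alone: the same shape and size as the blue one (handle along its -x), but with a green sleeve, standing on the other white ring. Origin: centre of its underside.

How it is judged:
By the outcome, as a careful person would: the job done as asked, in the order asked, and still so for the second after the job is handed in, with the robot touching nothing.
It also fails if it takes over 38 s, if anything falls off the work surface, if the arm or the gripper's body presses on something with over 40 N, if the wrist force passes 120 N, or if a joint passes its speed limit or range.

## Working session

There is one attempt and no reset: what is moved stays moved. The work goes in short steps, each a Python script; the robot and the scene stay as the last script left them, time stands still between calls to the robot, and variables do not carry over. Pictures are saved under pics/ and viewed, at most 10 in all, crops included, and the job is handed in when it is done.

```bash
mkdir -p pics
python3 - <<'E'
from bench import manip as m
import cv2,numpy as np
ims=[]
for c in("top","scene"):
    p,d=m.grab_frame(c); cv2.imwrite(f"pics/{c}1.png",p[...,::-1]); np.save(f"{c}.npy",d); np.save(f"{c}p.npy",p)
    for n in("blue_pan","blue_pan_grip","green_pan","orange_ring"):
        print(c,n,[(np.round(r["at"],3).tolist(),round(r["confidence"],2)) for r in m.look_for(c,n)[:3]])
k=m.get_calibration("top");print(k, m.current_time())
E
```

```text
top blue_pan [([0.592, -0.136, 0.018], 0.6)]
top blue_pan_grip [([0.584, -0.136, 0.018], 0.73)]
top green_pan [([0.634, 0.266, 0.038], 0.84)]
top orange_ring [([0.589, 0.055, 0.011], 0.73), ([0.59, -0.136, 0.021], 0.73)]
scene blue_pan [([0.561, -0.134, 0.047], 0.71)]
scene blue_pan_grip [([0.563, -0.127, 0.04], 0.97), ([0.672, 0.023, 0.011], 0.64)]
scene green_pan [([0.621, 0.267, 0.053], 0.85)]
scene orange_ring [([0.672, 0.02, 0.013], 0.75)]
{'camera_matrix': array([[361.6720695 ,   0.        , 320.55202718],
       [  0.        , 361.6720695 , 198.98919565],
       [  0.        ,   0.        ,   1.        ]]), 'R': array([[-0.01416413, -0.99972021, -0.01894435],
       [-0.98651506,  0.01706164, -0.16277881],
       [ 0.16305648,  0.01638326, -0.9864807 ]]), 't': array([0.04117157, 0.54568654, 0.75666739])} 0.5
```

View pics/top1.png

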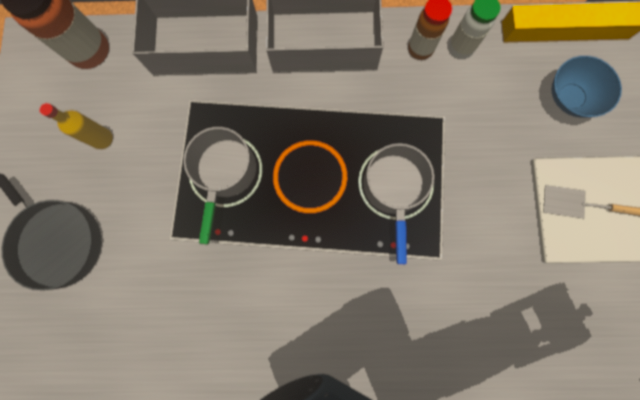

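View pics/scene1.png

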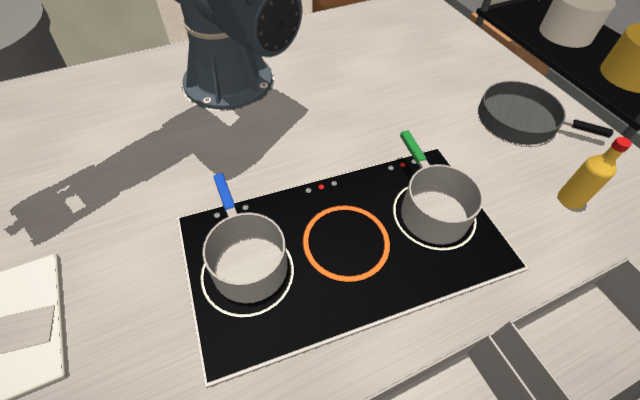

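The top view shows the orange ring centred at about (310,176), the blue pan at about (396,178) with its sleeve at (401,242), and the green pan at (222,165). The scene view agrees with this. Next I'll fit these precisely from pixels.

```bash
cat > h.py <<'E'
from bench import manip as m
import cv2,numpy as np
from scipy.optimize import least_squares
def cloud(cal,d):
    v,u=np.mgrid[:400,:640]; K=cal["camera_matrix"]
    pc=np.stack([(u-K[0,2])/K[0,0]*d,(v-K[1,2])/K[1,1]*d,d],-1)
    return (pc-cal["t"])@cal["R"]
def atz(cal,mask,z):
    v,u=np.nonzero(mask); K=cal["camera_matrix"]
    r=np.stack([(u-K[0,2])/K[0,0],(v-K[1,2])/K[1,1],np.ones(len(u))],-1)@cal["R"]
    c=-cal["R"].T@cal["t"]
    return (c+r*((z-c[2])/r[:,2])[:,None])[:,:2]
def circ(p,r=None,c0=None):
    c0=p.mean(0) if c0 is None else c0
    f=(lambda q:np.hypot(*(p-q[:2]).T)-(q[2] if r is None else r))
    s=least_squares(f,[*c0,0.07],loss="soft_l1",f_scale=.003)
    return s.x,np.std(f(s.x))
def measure(cam,p,d,cal,blue0=None):
    h=cv2.cvtColor(p,cv2.COLOR_RGB2HSV).astype(int); H,S,V=h[...,0],h[...,1],h[...,2]
    P=cloud(cal,d)
    near=(d>0)&(np.abs(P[...,0]-.6)<.25)&(np.abs(P[...,1]-.04)<.36)
    o=near&(H>5)&(H<20)&(S>150)&(V>120)&(np.abs(P[...,2]-.012)<.015)
    out={"ring":circ(atz(cal,o,.012))}
    for n,lo,hi in(("blue",105,128),("green",50,80)):
        b=near&(H>lo)&(H<hi)&(S>110)&(P[...,2]>.04)
        q=P[b&(P[...,2]>.08)][:,:2]   # top of the sleeve
        mean=atz(cal,b,.09); c,a=cv2.PCACompute(mean.astype(np.float32),None)
        a=a[0]*np.sign(a[0][0]); c=np.array((mean.min(0)+mean.max(0))/2)
        g=c+a*.13
        rim=near&(np.abs(P[...,2]-.095)<.006)&(S<90)
        r=P[rim][:,:2]; dd=np.hypot(*(r-g).T); r=r[(dd<.09)&(dd>.05)]
        out[n]=dict(sleeve=c,yaw=np.arctan2(a[1],a[0]),zs=np.median(P[b][:,2]),n=b.sum(),rim=circ(r,.068,g) if len(r)>10 else None,nr=len(r))
    return out
E
cat > r.py <<'E'
from h import *
np.set_printoptions(precision=4,suppress=True)
for c in("top","scene"):
    o=measure(c,np.load(c+"p.npy"),np.load(c+".npy"),m.get_calibration(c))
    print(c); [print(" ",k,v) for k,v in o.items()]
E
python3 r.py
```

```text
top
  ring (array([0.6071, 0.058 , 0.0812]), np.float64(0.0036441091371411985))
  blue {'sleeve': array([ 0.4474, -0.1308]), 'yaw': np.float32(-0.026713602), 'zs': np.float64(0.09295719813760545), 'n': np.int64(420), 'rim': (array([ 0.5838, -0.1338,  0.07  ]), np.float64(0.005112880909494792)), 'nr': 590}
  green {'sleeve': array([0.4937, 0.2699]), 'yaw': np.float32(-0.1330524), 'zs': np.float64(0.09272324772004961), 'n': np.int64(388), 'rim': (array([0.6291, 0.2518, 0.07  ]), np.float64(0.005096880761976539)), 'nr': 615}
scene
  ring (array([0.6069, 0.0582, 0.081 ]), np.float64(0.0033895514029342287))
  blue {'sleeve': array([ 0.4507, -0.1312]), 'yaw': np.float32(-0.027620237), 'zs': np.float64(0.09072111677260268), 'n': np.int64(367), 'rim': (array([ 0.5866, -0.134 ,  0.07  ]), np.float64(0.001408192788467031)), 'nr': 802}
  green {'sleeve': array([0.4981, 0.2658]), 'yaw': np.float32(-0.15350655), 'zs': np.float64(0.0900153487300829), 'n': np.int64(313), 'rim': (array([0.6315, 0.2518, 0.07  ]), np.float64(0.0019607079088490606)), 'nr': 663}
```

Both cameras agree: the ring is at (0.607, 0.058) and the pan at about (0.584, -0.134) with yaw -0.027. The sleeve top height of 0.092 matches the expected value. Next I'll grasp the sleeve 112 mm from the pan's axis.

Run:
```python
from h import *
np.set_printoptions(precision=4,suppress=True)
yaw=-.027; c,s=np.cos(yaw),np.sin(yaw)
q0=m.current_qpos()
best=None
pan=np.array([.584,-.1342]); g=pan-.112*np.array([c,s])
for k in(1,-1):
    R=np.array([[c*k,s*k,0],[s*k,-c*k,0],[0,0,-1.]])
    q=m.inverse_kinematics([*g,.18],R)
    if q is not None and (best is None or abs(np.array(q)-q0).max()<best[0]): best=(abs(np.array(q)-q0).max(),R,q)
_,R,q=best; print(q); np.save("R.npy",R)
m.move_ptp([*g,.18],R)
m.set_gripper(.6,60)
m.move_l([*g,.065],max_speed=.1)
print(m.current_force())
m.set_gripper(0,60); m.dwell(.2)
print(m.current_force(),m.current_ft_torque(),m.current_grip_width(),m.current_grip_force(),m.current_ee_pos(),m.current_time())
p,d=m.grab_frame("scene");cv2.imwrite("pics/s2.png",p[...,::-1])
o=measure("scene",p,d,m.get_calibration("scene"));print(o["blue"])
```

```text
[-0.3661  0.3071  1.8563 -0.      0.9781  1.2317]
[-0.4177 -0.1004 -0.0307]
[-1.7243  1.4253  6.2286] [0.2291 0.2178 0.1084] 0.2219517902188825 58.9642596244812 [ 0.4723 -0.1312  0.0655] 4.4
{'sleeve': array([ 0.4687, -0.1322]), 'yaw': np.float32(-0.04572389), 'zs': np.float64(0.09075245806076758), 'n': np.int64(241), 'rim': (array([ 0.5867, -0.1343,  0.07  ]), np.float64(0.0012865835597840785)), 'nr': 793}
```

View pics/s2.png

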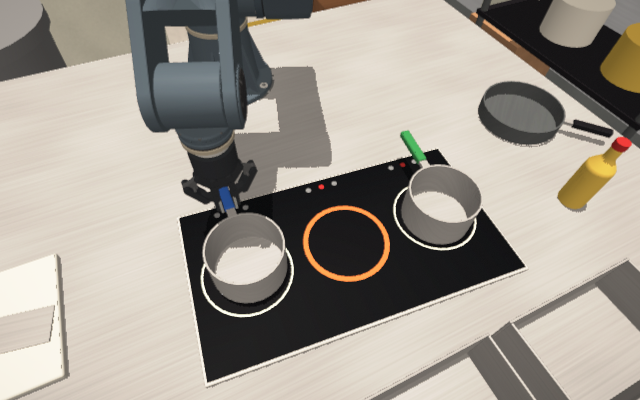

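The fingers (at about (225,190)) hold the blue sleeve and the pan sits flat on its ring. Closing the gripper left about 6 N of downward push, so I'll relieve that in tiny steps before sliding.

Run:
```python
from h import *
np.set_printoptions(precision=4,suppress=True)
z=.065
g=np.array([.584,-.1342])-.112*np.array([np.cos(-.027),np.sin(-.027)])
for i in range(8):
    f=m.current_force()
    print(round(z,4),f,m.current_ft_torque(),m.current_ee_pos())
    if f[2]<1.5: break
    z+=.0002; m.move_l([*g,z],max_speed=.01); m.dwell(.1)
print(m.current_time())
```

```text
0.065 [-1.4014  1.0092  6.1369] [0.2138 0.1177 0.1354] [ 0.4723 -0.1312  0.0655]
0.0652 [-0.27    2.8101  6.2893] [0.3043 0.0432 0.1617] [ 0.4722 -0.1312  0.0655]
0.0654 [0.9162 1.2919 3.8217] [ 0.2934 -0.2129  0.108 ] [ 0.4722 -0.1312  0.0655]
0.0656 [ 3.7014  1.1717 -0.3083] [ 0.1158 -0.4705  0.1487] [ 0.4721 -0.1312  0.0655]
5.5
```

```bash
cat > chk.py <<'E'
from h import *
np.set_printoptions(precision=4,suppress=True)
def chk(t):
    print(m.current_force(),m.current_ft_torque(),m.current_ee_pos(),m.current_grip_width(),m.current_time())
    for c in("top","scene"):
        p,d=m.grab_frame(c);cv2.imwrite(f"pics/{c}{t}.png",p[...,::-1])
        try:o=measure(c,p,d,m.get_calibration(c))
        except Exception as e: print(c,e);continue
        print(c,"ring",o["ring"][0],*[(n,o[n]["sleeve"],o[n]["yaw"],o[n]["rim"]) for n in("blue","green")])
E
python3 - <<'E'
from chk import *
g=np.array([.584,-.1342])-.112*np.array([np.cos(-.027),np.sin(-.027)])
for k in (.33,.67,1):
    t=g+k*np.array([.022,.1922])
    m.move_l([*t,.0655],max_speed=.06); print(k,m.current_force(),m.current_ee_pos())
m.dwell(.3); chk(3)
E
```

```text
0.33 [0.3703 1.1744 1.7712] [ 0.4793 -0.0677  0.0655]
0.67 [0.5211 1.5433 3.3628] [ 0.4868 -0.0023  0.0655]
1 [-0.0572  0.7325  3.0984] [0.4941 0.0611 0.0655]
[0.136  1.3002 3.7862] [ 0.1435 -0.0989 -0.0716] [0.4941 0.0611 0.0655] 0.22061715459789913 9.4833
top OpenCV(4.12.0) /io/opencv/modules/core/src/matmul.dispatch.cpp:788: error: (-215:Assertion failed) nsamples > 0 in function 'calcCovarMatrix'

scene ring [0.6066 0.0584 0.0813] ('blue', array([0.4778, 0.0582]), np.float32(0.08794353), (array([0.6083, 0.057 , 0.07  ]), np.float64(0.0012332042263104223))) ('green', array([0.4981, 0.2658]), np.float32(-0.153231), (array([0.6316, 0.2517, 0.07  ]), np.float64(0.0013540230751696478)))
```

View pics/scene3.png

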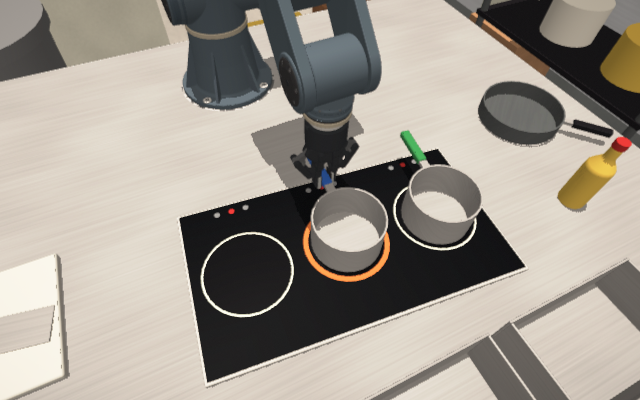

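View pics/top3.png

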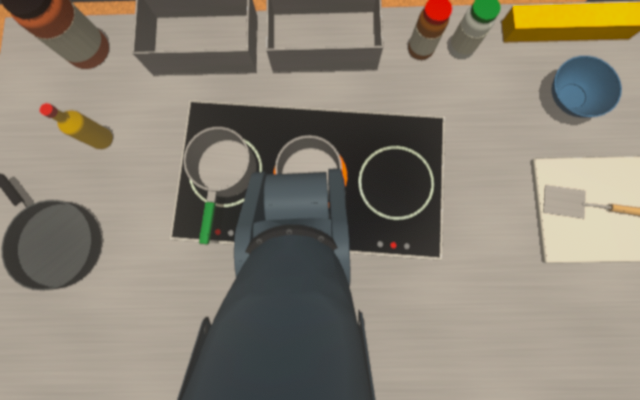

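The pan (centre about (348,230) in the scene view) stands on the orange ring to within 1–2 mm, and the green pan hasn't moved. I'll release it and retreat.

Run:
```python
from chk import *
p=m.current_ee_pos()
m.set_gripper(.6,20); m.move_l([p[0],p[1],.2],max_speed=.12)
m.move_ptp([.30,-.35,.30],np.load("R.npy")); m.dwell(.3); chk(4)
```

```text
[0.8787 0.9815 0.1577] [0.0816 0.0448 0.0181] [ 0.3003 -0.3498  0.2999] 0.6001889299334859 13.2667
top ring [0.6086 0.0581 0.0823] ('blue', array([0.4697, 0.0597]), np.float32(-0.017668651), (array([0.6053, 0.0571, 0.07  ]), np.float64(0.005374086163205786))) ('green', array([0.4937, 0.2699]), np.float32(-0.13003367), (array([0.6291, 0.2518, 0.07  ]), np.float64(0.004951909233236626)))
scene ring [0.6065 0.0584 0.0814] ('blue', array([0.4714, 0.0581]), np.float32(-0.034768898), (array([0.6083, 0.0569, 0.07  ]), np.float64(0.0012628712609042167))) ('green', array([0.4981, 0.2658]), np.float32(-0.15369499), (array([0.6316, 0.2518, 0.07  ]), np.float64(0.0019210760575466513)))
```

View pics/top4.png

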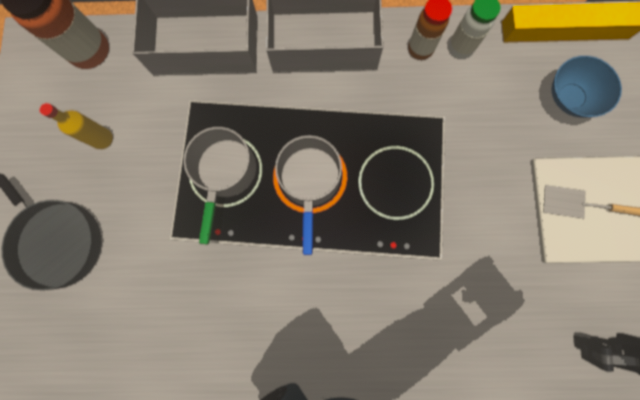

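The top view shows the blue pan at about (309,172), standing on the orange ring and free of the gripper. It is within about 2 mm of centre, and the green pan is unmoved.

```bash
python3 -c "
from bench import manip as m
print(m.sign_off())"
```

```text
the job is handed in; nothing more can be done
None
```

The blue-handled pan was slid onto the orange ring, centred to about 2 mm by the cameras and released, the green pan measured unmoved, and the job was handed in at about 13 s (result not reported back); closing the gripper briefly pressed the handle down by about 6 N, but I saw no tipping or lift.

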